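Pulse the spice grinder with its bayonet lid

ROBOT

A 7-joint arm with a two-finger parallel gripper is mounted at the origin on the work surface. World frame = base frame: x ahead of the robot, y to its left, z up, the work surface at z = 0. Lengths are in m, angles in rad, forces in N, time in s.
With the tool pointing down it reaches from about 0.4 to 0.85 m from the base axis. Payload 4.5 kg.
Tool frame: the origin (TCP) lies on the centre line of the jaws, within the pads' length; the fingertips stand 25 mm ahead of it and the grasp point (between the pads) lies 6 mm ahead of it; z points along the fingers, y is the direction in which the jaws open and shut (so a half turn about z gives the same grasp; the last joint's range is limited). The gripper opens to 88 mm and grips with 3 to 60 N. Pads are 18 mm wide; open, the fingers measure 123 mm over their backs; the gripper's body (75 mm by 187 mm) begins 45 mm behind the grasp point.
Start: joints at [-1.172, 0.689, -0.195, 1.565, 0.157, 0.902, -0.215], TCP at [0.223, 0.584, 0.264] pointing down, gripper open.
Joint ranges: [-3.01, 3.01], [-0.46, 2.08], [-1.47, 1.51], [0.13, 2.56], [-1, 4.14], [0.04, 2.09], [-2.66, 2.66]. Speed limits (rad/s): [2.57, 2.57, 3.14, 3.14, 3.14, 3.14, 3.14].

INTERFACE

Orientations are given as a unit quaternion [x, y, z, w].
In Python, from plant import r, eyes gives the robot as it stands.
- The arm moves only by the tool servo_tool, never from a script. Its argument "deltas" is a list of rows, each an object of numbers: "dx", "dy", "dz": the shift along the tool's x, y, z in units of 60 mm (1.0 is 60 mm); "ax", "ay", "az": the turn, a rotation vector about the tool's x, y, z in units of 6 degrees (1.0 is 6 degrees); "hand": the finger opening in mm, from 0 to 88.1. A call has 1 to 10 rows; each row is the pose to reach, as a shift and turn from the pose commanded when the call began, along the tool's axes at that moment; what a row does not reach only later rows make up. A row lasts 1/8 s, in which the tool goes at most 62.5 mm and 10.7 degrees, less where a joint would pass 70% of its speed; a pose out of reach is approached as far as the arm can. A call with a gripper value outside its range is refused whole. The fingers move at their own pace and stop on an object; "newtons" is the grip in N (left out, the last holds). Time passes only in rows, so rows that repeat a pose let the fingers close. It gives the time, the measured TCP pose, the force and the opening at its end, in the units of the state.
- r.get_state(): the state, without advancing time (a new reading comes with each control period).
- eyes.snapshot(name): name is "scene" or "top"; returns (picture, depth): 400x640x3 uint8, red, green, blue; 400x640 float32, m along the optical axis (not along the pixel's ray), 0 where there is no reading.
- eyes.camera_model(name): a dict with "fx", "fy", "cx", "cy" (pixels), "k1" (the pictures are not rectified: a ray, as slopes to the right and down, at radius r is drawn at 1 + k1 r^2 times it, then the intrinsics apply), "pose" (4x4, takes a point from camera to world coordinates). Camera axes: x right, y up, looking along -z (the intrinsics and any distortion apply to the point x, -y, -z); pixel columns grow to the right and rows downward; lengths in m; the calibration is good to about 2 mm. A picture is of the moment at which its call begins. camera_model takes no time and is no camera call.
- r.finish_job(): hands the job in, once; it reports no verdict.
The state is a dict: "clock": time; "q": joint angles; "qd": joint speeds; "joint_torque": joint torques, N m; "tool_pos": TCP position; "eef_rot": TCP orientation; "contact_force": force on the tool from outside, world axes, zero at the start; "moment": the same for the moment, N m; "opening": opening from 0.0 (shut) to 1.0 (fully open).
Only numpy, scipy, OpenCV 4.12 (cv2) and the standard library are available. Lean on these libraries where they do the work, as an engineer would, in place of code of your own. Each camera call takes 0.05 s, during which the arm holds its last target.

TASK

Lift the steel can off the grinder by its arched handle and set it down upright, not dropping it, in the middle of the rubber pad. Then push the bayonet lid home into the grinder's mouth and twist it clockwise against its spring to half-way, pointer at the middle mark, never on to the lock click. Finish still gripping the lid and holding it at half-way; leave the jar, bowl and cutlery beaker alone.

Things in the scene. Friction and masses are not known exactly. Their poses are not given: they have to be found in the camera images.
- grinder_mouth (a point): Centre of the mouth of the fixed round white grinder with a steel mouth (116 mm across at the top), at rim height, 105 mm above the table. z up; x axis through the two opposite entry notches (either way round is the same). Inward flange 7 mm thick, 71 mm bore, cut away at the notches: each 24 mm wide, reaching out to 88 mm across. Free depth inside 55 mm.
- grinder: The grinder itself, origin under its centre, axes as grinder_mouth. Three short black marks on the rim, seen from the centre at +40 degrees from the x axis (start), -1 degree (half-way) and -42 degrees (lock), anticlockwise from above being positive.
- pulse_ring (a joint): Spring ring in the grinder, moved only by the lid's lugs; black pointer at the rim. Rad, 0 at rest (start mark), grows clockwise from above: 0.71 at the middle mark (half-way, hold here), 1.43 at the lock mark; may click from 1.25 on. Resists with 0.05 N m + 0.13 N m per rad and turns the lid back if let go. A lid put in centred turns about 9 degrees freely, then carries the ring with it.
- lid_grip (a point): Middle of the grip bar of the loose black lid, 52 mm above its underside. z up; the bar is 66 mm long along x, 18 mm wide (y), from 30 to 64 mm above the underside, on a disc 94 mm across. Half a turn gives the same lid. Seated, the disc lies on the grinder's rim and this point is 30 mm above grinder_mouth.
- lid: The bayonet lid, origin at the centre of its underside; 0.1 to 0.25 kg, stands on the table plug down. Plug 66 mm across with chamfered foot, 0 to 22 mm up; cover disc 22 to 30 mm up; two opposite lugs under the ends of the grip bar, along x, 14 mm wide, 4 to 12 mm up, 82 mm across their ends.
- can_handle (a point): Middle of the can's arched handle, 128 mm above the can's foot: round steel bar, 10 mm thick, straight for 60 mm along the can's y axis. z up.
- can_foot (a point): Centre of the can's underside, 128 mm under the middle of the handle.
- can: Open stainless can, 92 mm across, 85 mm high, 0.3 to 0.6 kg, loose; stands on the grinder's rim at the start. Origin at the centre of its underside, z up.
- pad_top (a point): Centre of the top of the fixed black rubber pad, 150 x 150 mm, 5 mm thick, on the table to the left or right of the grinder; the lid stands on the other side. z up.
- jar: Bystander: closed spice jar, 54 mm across, 85 mm high; origin at the centre of its underside.
- bowl: Bystander: white bowl, 100 mm across, 45 mm high; origin at the centre of its underside.
- beaker: Bystander: grey plastic beaker holding cutlery, 74 mm across, 150 mm high with the cutlery; origin at the centre of its underside.
There are look-alikes about, which are no part of the job. Leave any green look-alike of the can alone. What is shaped like the lid but green is not meant.

How it is judged:
On the way, in this order (a step that is already met when the one before it is completed fails the run):
1. the can is lifted by the fingers clear of the grinder (z of can_foot in the frame of grinder_mouth above 0.02 m and contact force between the fingers and can above 0.5 N and angle between can_foot's own z axis and vertical below 0.35 rad), for 0.1 s.
2. the can stands upright on the pad, let go (horizontal distance between can_foot and pad_top below 0.045 m and z of can_foot in the frame of pad_top between -0.004 and 0.006 m and angle between can_foot's own z axis and vertical below 0.1 rad and contact force between the fingers and can below 0.1 N), for 0.2 s.
3. the lid is seated in the grinder's mouth (horizontal distance between lid_grip and grinder_mouth below 0.005 m and z of lid_grip in the frame of grinder_mouth below 0.034 m and angle between lid_grip's own z axis and vertical below 0.08 rad), for 0.1 s.
4. the lid has turned the ring to the half-way position (all of step 3 and value of joint pulse_ring above 0.52 rad), for 0.1 s.
At the end, for the whole second after the job is handed in: Through the last second: fingers grip the lid (over 1 N); lid seated within 5 mm of the mouth axis, grip point under 34 mm above the rim, tilt under 0.08 rad; ring still, between 0.52 and 0.90 rad; can at rest, untouched, upright (0.1 rad), within 45 mm of the pad centre (all of step 2 and all of step 4 and value of joint pulse_ring below 0.9 rad and velocity of joint pulse_ring between -0.15 and 0.15 rad/s and contact force between the fingers and lid above 1 N and linear speed of can below 0.03 m/s); the arm keeps its last pose, push and grip.
It fails at once if the lid is turned on to the lock click (ring past 1.25 rad) (value of joint pulse_ring above 1.25 rad).
It fails at once if the can is dropped (falls free faster than 0.45 m/s, a drop of about 10 mm) (linear speed of can above 0.45 m/s and contact force between the fingers and can below 0.05 N).
It fails at once if the can is tipped by more than 0.7 rad (angle between can_foot's own z axis and vertical above 0.7 rad).
It fails at once if the jar, bowl or beaker is moved by more than 30 mm or tipped over (distance of any of jar, bowl, beaker from where it was at the start of the episode above 0.03 m or angle between any of jar, bowl, beaker's own z axis and vertical above 0.5 rad).
It also fails if it takes over 66 s, if anything falls off the work surface, if the arm or the gripper's body presses on something with over 40 N, if the wrist force passes 120 N, or if a joint passes its speed limit or range.

## Working session

There is one attempt and no reset: what is moved stays moved. The work goes in short steps, Python scripts to look and compute and a tool call to move; the robot and the scene stay as the last step left them, time stands still between calls to the robot, and variables do not carry over. Pictures are saved under pics/ and viewed, and the job is handed in when it is done.

Besides the shell and the picture viewer there is one more tool, called after "Emit:" as name(argument=value, ...) on one line, values as JSON. servo_tool: Moves the arm, as the interface text tells. Its arguments: {"type":"object","properties":{"deltas":{"type":"array","items":{"type":"object","properties":{"dx":{"type":"number"},"dy":{"type":"number"},"dz":{"type":"number"},"ax":{"type":"number"},"ay":{"type":"number"},"az":{"type":"number"},"hand":{"type":"number"}}}},"newtons":{"type":"number"}},"required":["deltas"]}

```bash
ls; mkdir -p pics
cat > h.py <<'E'
import numpy as np, cv2
from plant import r, eyes
def ray(cm,u,v):
    xd=(u-cm['cx'])/cm['fx']; yd=(v-cm['cy'])/cm['fy']
    x,y=xd,yd
    for _ in range(30):
        s=1+cm['k1']*(x*x+y*y); x,y=xd/s,yd/s
    return x,y
def pt(cm,u,v,d):
    x,y=ray(cm,u,v); P=np.array(cm['pose'])
    return (P@np.array([x*d,-y*d,-d,1]))[:3]
def atz(cm,u,v,z):
    x,y=ray(cm,u,v);P=np.array(cm['pose']);d=P[:3,:3]@np.array([x,-y,-1]);o=P[:3,3]
    return o+d*(z-o[2])/d[2]
def proj(cm,p):
    P=np.linalg.inv(np.array(cm['pose']));c=P@np.append(p,1);x=c[0]/-c[2];y=-c[1]/-c[2]
    s=1+cm['k1']*(x*x+y*y);return cm['fx']*x*s+cm['cx'],cm['fy']*y*s+cm['cy']
def snap(name,tag):
    im,d=eyes.snapshot(name); cv2.imwrite(f'pics/{tag}.png',im[:,:,::-1]); np.savez(f'{tag}.npz',im=im,d=d); return im,d
def load(tag):
    z=np.load(f'{tag}.npz');return z['im'],z['d']
def crop(im,u0,v0,u1,v1,s,tag):
    c=cv2.resize(im[v0:v1,u0:u1],None,fx=s,fy=s,interpolation=cv2.INTER_CUBIC);cv2.imwrite(f'pics/{tag}.png',c[:,:,::-1])
E
python3 - <<'E'
from h import *
snap('scene','s0');snap('top','t0')
for n in('scene','top'):print(eyes.camera_model(n))
print(r.get_state())
E
```

```text
pics
{'fx': 422.26342947198947, 'fy': 422.26342947198947, 'cx': 326.22081531265815, 'cy': 209.31632388025545, 'k1': -0.04493785721417792, 'pose': array([[-0.64538414, -0.63218861,  0.42873869,  1.05520532],
       [ 0.7638377 , -0.53823181,  0.356172  ,  0.45004438],
       [ 0.00559292,  0.55735454,  0.83025577,  1.12680867],
       [ 0.        ,  0.        ,  0.        ,  1.        ]])}
{'fx': 496.664167643334, 'fy': 496.664167643334, 'cx': 311.5393180655042, 'cy': 193.76267568700246, 'k1': -0.1466747496265297, 'pose': array([[-0.01999377,  0.98178512, -0.18893973,  0.31519855],
       [-0.99972808, -0.02190044, -0.00800887,  0.02347516],
       [-0.01200085,  0.18872823,  0.98195603,  1.49063751],
       [ 0.        ,  0.        ,  0.        ,  1.        ]])}
{'clock': 0.1, 'q': array([-1.17224051,  0.68991174, -0.19455085,  1.56620697,  0.15727148,
        0.90250597, -0.21506073]), 'qd': array([ 0.00090295, -0.00148284,  0.00120803, -0.00326814,  0.00060732,
        0.00155697, -0.00048705]), 'joint_torque': array([-3.19685416e-03, -5.28502357e+01, -1.27155393e+00, -1.53836668e+01,
       -5.25781454e-02,  2.02333991e-03,  4.53871598e-05]), 'tool_pos': array([0.22278276, 0.58339345, 0.26299253]), 'eef_rot': array([ 1.81310682e-01,  9.83425524e-01, -8.13965074e-04, -1.11098235e-04]), 'contact_force': array([ 0.76070926, -0.07173339, -0.21423084]), 'moment': array([-0.02083238,  0.01805624,  0.01752807]), 'opening': 1.0028941441247414}
```

View pics/s0.png

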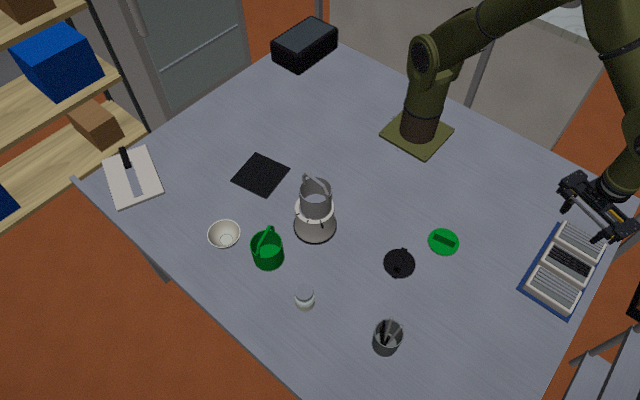

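View pics/t0.png

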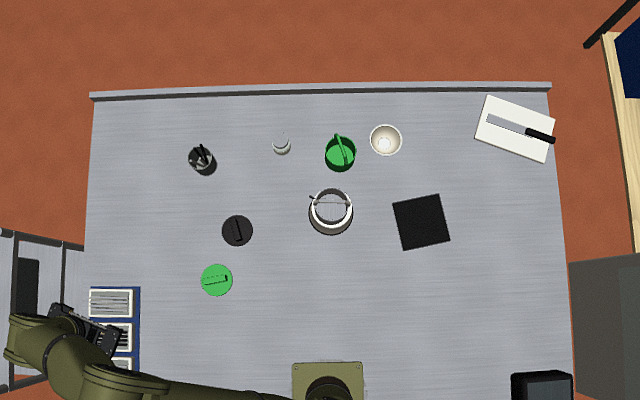

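Candidates:
- **Can:** the steel can on the grinder is at top (330,205) / scene (315,195). The green look-alike is at top (340,152) / scene (267,248).
- **Lid:** the black lid is at top (237,230) / scene (400,262). The green look-alike is at top (216,280).
- **Pad:** the black square is at top (421,222). The black box at (542,385) and the books are not the pad.

I choose the steel can, the black lid and the square pad, and check them in close crops.

Run:
```python
from h import *
im,d=load('t0')
a=cv2.resize(im[175:255,290:370],None,fx=7,fy=7,interpolation=cv2.INTER_CUBIC)
cv2.imwrite('pics/c1.png',a[:,:,::-1])
crop(im,200,195,275,265,7,'c2')
im,d=load('s0')
crop(im,275,160,355,255,6,'c3')
crop(im,370,235,430,290,8,'c4')
```

```text
(no output)
```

View pics/c1.png

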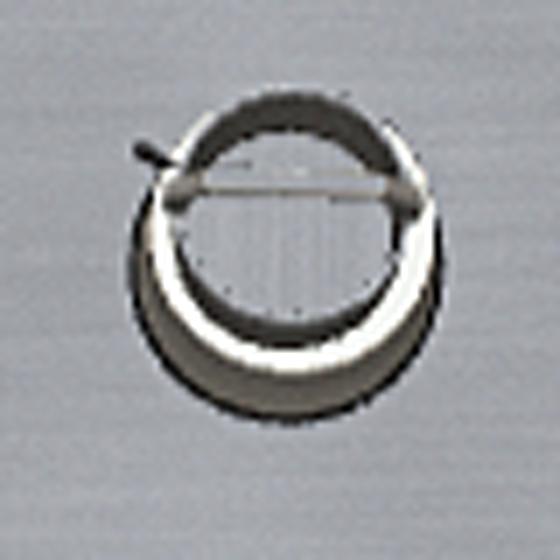

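View pics/c2.png

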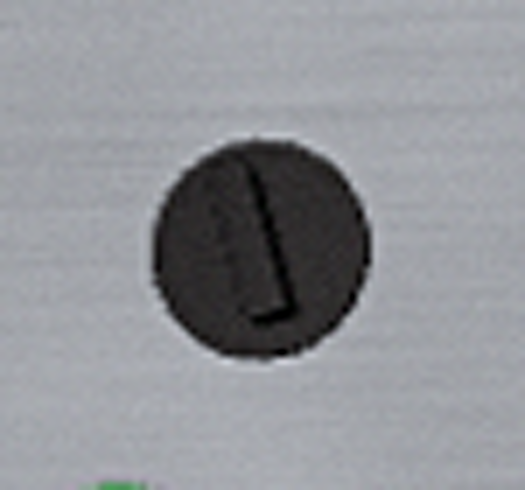

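View pics/c3.png

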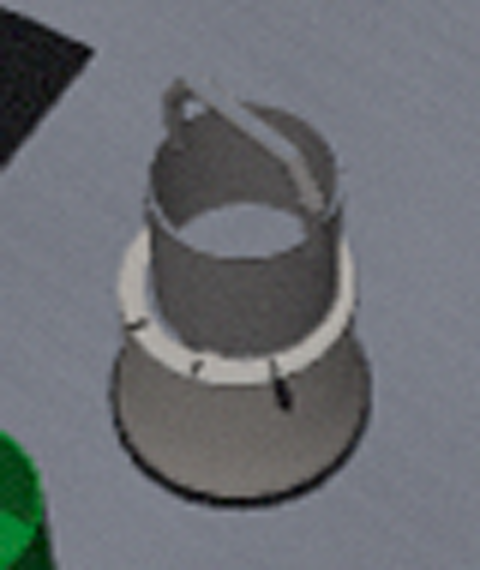

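View pics/c4.png

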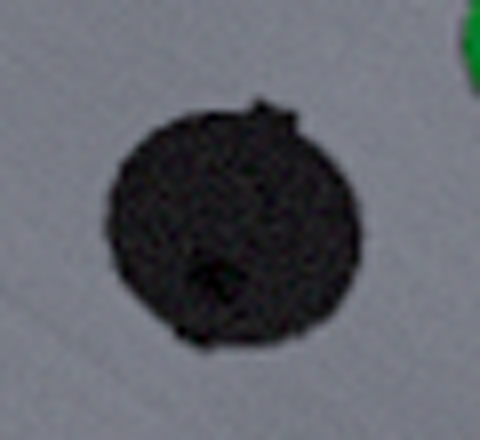

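```bash
cat >> h.py <<'E'
def cloud(tag,name):
    im,d=load(tag);cm=eyes.camera_model(name)
    v,u=np.mgrid[0:400,0:640];
    x=(u-cm['cx'])/cm['fx'];y=(v-cm['cy'])/cm['fy'];xd,yd=x.copy(),y.copy()
    for _ in range(30):
        s=1+cm['k1']*(x*x+y*y);x,y=xd/s,yd/s
    P=np.array(cm['pose']);p=np.stack([x*d,-y*d,-d],-1)@P[:3,:3].T+P[:3,3]
    p[d==0]=np.nan
    return im,p
def circ(xy,R=None):
    from scipy.optimize import least_squares
    f=lambda q:np.hypot(*(xy-q[:2]).T)-(q[2] if R is None else R)
    q0=[*xy.mean(0),.05]
    return least_squares(f,q0,loss='soft_l1',f_scale=.001).x
E
python3 - <<'E'
from h import *
for t,n in(('t0','top'),('s0','scene')):
    im,p=cloud(t,n)
    print(n)
    tab=p[100:250,150:180] if n=='top' else p[200:260,130:180]
    print('table z',np.nanmedian(tab[...,2]))
    z=p[...,2];x=p[...,0];y=p[...,1]
    # histogram of z near grinder
    c0=atz(eyes.camera_model('top'),331,212,.1)
    near=np.hypot(x-c0[0],y-c0[1])<.12
    hz=np.histogram(z[near&(z>.02)],bins=np.arange(.02,.28,.01));print(list(zip(hz[1].round(2),hz[0])))
    hm=near&(z>.205)&(z<.26)
    if hm.sum()>5:
        q=p[hm];m=q.mean(0);u,s,vt=np.linalg.svd(q-m);print('handle',hm.sum(),m,q.min(0),q.max(0),vt[0])
    l0=atz(eyes.camera_model('top'),237,230,.03)
    near=np.hypot(x-l0[0],y-l0[1])<.09
    hz=np.histogram(z[near&(z>.01)],bins=np.arange(.01,.1,.005));print('lid',l0,list(zip(hz[1].round(3),hz[0])))
    k=near&(z>.02)&(z<.04);q=p[k];print('disc',q.mean(0),circ(q[:,:2]),(q.min(0)+q.max(0))/2,q.max(0)-q.min(0))
    k=near&(z>.05)&(z<.075);q=p[k];m=q.mean(0);vt=np.linalg.svd(q-m)[2];print('bar',m,vt[0],k.sum(), (q-m)@vt[0].min(0) if 0 else np.ptp((q-m)@vt.T,axis=0))
    e=eyes.camera_model(n)
E
```

```text
top
table z -0.0005349210241323288
[(np.float64(0.02), np.int64(71)), (np.float64(0.03), np.int64(58)), (np.float64(0.04), np.int64(38)), (np.float64(0.05), np.int64(11)), (np.float64(0.06), np.int64(16)), (np.float64(0.07), np.int64(14)), (np.float64(0.08), np.int64(14)), (np.float64(0.09), np.int64(33)), (np.float64(0.1), np.int64(585)), (np.float64(0.11), np.int64(201)), (np.float64(0.12), np.int64(29)), (np.float64(0.13), np.int64(35)), (np.float64(0.14), np.int64(35)), (np.float64(0.15), np.int64(39)), (np.float64(0.16), np.int64(39)), (np.float64(0.17), np.int64(39)), (np.float64(0.18), np.int64(93)), (np.float64(0.19), np.int64(53)), (np.float64(0.2), np.int64(4)), (np.float64(0.21), np.int64(18)), (np.float64(0.22), np.int64(22)), (np.float64(0.23), np.int64(97)), (np.float64(0.24), np.int64(10)), (np.float64(0.25), np.int64(0)), (np.float64(0.26), np.int64(0))]
handle 148 [ 0.53760694 -0.01714274  0.23195432] [ 0.5305423  -0.06613687  0.20782369] [0.54441173 0.03060303 0.24407602] [ 0.0479286   0.99869724 -0.01751224]
lid [0.49157308 0.258995   0.03      ] [(np.float64(0.01)
[... 2052 characters left out ...]
(np.float64(0.03), np.int64(302)), (np.float64(0.035), np.int64(14)), (np.float64(0.04), np.int64(7)), (np.float64(0.045), np.int64(5)), (np.float64(0.05), np.int64(6)), (np.float64(0.055), np.int64(6)), (np.float64(0.06), np.int64(92)), (np.float64(0.065), np.int64(40)), (np.float64(0.07), np.int64(0)), (np.float64(0.075), np.int64(0)), (np.float64(0.08), np.int64(0)), (np.float64(0.085), np.int64(0)), (np.float64(0.09), np.int64(0))]
disc [0.49911763 0.26161841 0.03023863] [0.49621188 0.26063903 0.03515709] [0.4947817  0.25958105 0.03042491] [0.09293937 0.091486   0.0175114 ]
bar [0.49764642 0.26195007 0.06342041] [ 0.95684069  0.28722127 -0.04427001] 144 [0.06543668 0.01807453 0.01627291]
```

```bash
cat >> h.py <<'E'
from scipy.spatial.transform import Rotation as Ro
def jaw(s=None):
    s=s or r.get_state();R=Ro.from_quat(s['eef_rot']).as_matrix();return np.degrees(np.arctan2(R[1,1],R[0,1]))
def delta(pos,jawdeg,s=None):
    """row for TCP pos and jaw (tool y) angle, tool down"""
    s=s or r.get_state();R=Ro.from_quat(s['eef_rot']).as_matrix()
    a=np.radians(jawdeg);y=np.array([np.cos(a),np.sin(a),0]);z=np.array([0,0,-1.]);x=np.cross(y,z)
    T=np.stack([x,y,z],1);rv=Ro.from_matrix(R.T@T).as_rotvec(degrees=True)
    d=R.T@(np.array(pos)-s['tool_pos'])
    print('shift',(d/.06).round(3),'turn',(rv/6).round(3),'| pos',s['tool_pos'].round(4),'jaw',round(jaw(s),2),'tilt',np.degrees(np.arccos(-R[2,2])).round(2),'t',round(s['clock'],2),'q7',s['q'][6].round(2),'F',s['contact_force'].round(1),'M',s['moment'].round(2),'op',round(s['opening']*88.1,1))
E
python3 - <<'E'
from h import *
for t,n in(('t0','top'),('s0','scene')):
    im,p=cloud(t,n);x,y,z=p[...,0],p[...,1],p[...,2]
    c=atz(eyes.camera_model('top'),421,222,.005)
    g=im.astype(int).max(-1)
    k=(np.hypot(x-c[0],y-c[1])<.13)&(g<45)&(z<.02)
    ctr,(w,h),a=cv2.minAreaRect((p[k][:,:2]*1000).astype(np.float32));print(n,'pad',c,k.sum(),ctr,w,h,a)
    # grinder rim: bright
    c=atz(eyes.camera_model('top'),331,212,.1)
    k=(np.hypot(x-c[0],y-c[1])<.08)&(g>190)&(abs(z-.105)<.01);q=p[k];print('rim',k.sum(),q.min(0),q.max(0))
    rr=(np.hypot(x-c[0],y-c[1])<.08)&(abs(z-.19)<.008);q=p[rr];print('canrim',circ(q[:,:2]),q.min(0),q.max(0))
delta([.540,-.0177,.30],-2.6)
E
```

```text
top pad [ 0.50660017 -0.29409102  0.005     ] 2263 (508.3908386230469, -293.9278259277344) 146.69149780273438 147.31198120117188 10.697478294372559
rim 222 [ 0.48525223 -0.07643933  0.09628814] [0.58782788 0.03707563 0.11311484]
canrim [ 0.53777761 -0.01752436  0.04422052] [ 0.49351531 -0.06252629  0.18233733] [0.58368752 0.03076812 0.19576278]
scene pad [ 0.50660017 -0.29409102  0.005     ] 1456 (511.52392578125, -295.29290771484375) 150.626708984375 149.2910919189453 10.994489669799805Traceback (most recent call last):
  File "<stdin>", line 10, in <module>
    return umr_minimum(a, axis, None, out, keepdims, initial, where)
ValueError: zero-size array to reduction operation minimum which has no identity
```

Run:
```python
from h import *
delta([.540,-.0177,.31],-2.6)
s=r.get_state();s['tool_pos']=s['tool_pos']+[0,0,.047]
```

```text
shift [-8.512 -7.475 -0.771] turn [-1.3000e-02  1.0000e-02  1.1951e+01] | pos [0.2228 0.5834 0.263 ] jaw 69.11 tilt 0.09 t 0.1 q7 -0.22 F [ 0.8 -0.1 -0.2] M [-0.02  0.02  0.02] op 88.4
```

Emit:
servo_tool(deltas=[{"dz":-0.77,"hand":88},{"dx":-8.51,"dy":-7.47,"dz":-0.77,"az":11.95,"hand":88},{"dx":-8.51,"dy":-7.47,"dz":-0.77,"az":11.95,"hand":88},{"dx":-8.51,"dy":-7.47,"dz":-0.77,"az":11.95,"hand":88},{"dx":-8.51,"dy":-7.47,"dz":-0.77,"az":11.95,"hand":88},{"dx":-8.51,"dy":-7.47,"dz":-0.77,"az":11.95,"hand":88},{"dx":-8.51,"dy":-7.47,"dz":-0.77,"az":11.95,"hand":88},{"dx":-8.51,"dy":-7.47,"dz":-0.77,"az":11.95,"hand":88},{"dx":-8.51,"dy":-7.47,"dz":-0.77,"az":11.95,"hand":88},{"dx":-8.51,"dy":-7.47,"dz":-0.77,"az":11.95,"hand":88}])

```text
schema error: expected keys dx, dy, dz, ax, ay, az, hand
```

Run:
```python
from h import *
delta([.540,-.0177,.31],-2.6)
```

```text
shift [-8.512 -7.475 -0.771] turn [-1.3000e-02  1.0000e-02  1.1951e+01] | pos [0.2228 0.5834 0.263 ] jaw 69.11 tilt 0.09 t 0.1 q7 -0.22 F [ 0.8 -0.1 -0.2] M [-0.02  0.02  0.02] op 88.4
```

Emit:
servo_tool(deltas=[{"dx":0,"dy":0,"dz":-0.77,"ax":0,"ay":0,"az":0,"hand":88},{"dx":-8.51,"dy":-7.47,"dz":-0.77,"ax":0,"ay":0,"az":11.95,"hand":88},{"dx":-8.51,"dy":-7.47,"dz":-0.77,"ax":0,"ay":0,"az":11.95,"hand":88},{"dx":-8.51,"dy":-7.47,"dz":-0.77,"ax":0,"ay":0,"az":11.95,"hand":88},{"dx":-8.51,"dy":-7.47,"dz":-0.77,"ax":0,"ay":0,"az":11.95,"hand":88},{"dx":-8.51,"dy":-7.47,"dz":-0.77,"ax":0,"ay":0,"az":11.95,"hand":88},{"dx":-8.51,"dy":-7.47,"dz":-0.77,"ax":0,"ay":0,"az":11.95,"hand":88},{"dx":-8.51,"dy":-7.47,"dz":-0.77,"ax":0,"ay":0,"az":11.95,"hand":88},{"dx":-8.51,"dy":-7.47,"dz":-0.77,"ax":0,"ay":0,"az":11.95,"hand":88},{"dx":-8.51,"dy":-7.47,"dz":-0.77,"ax":0,"ay":0,"az":11.95,"hand":88}])

```text
clock: 1.35
tool_pos: [0.486, 0.0848, 0.3098]
eef_rot: [0.723, 0.691, 0.0, -0.0]
contact_force: [0.8, 0.8, -0.9]
opening: 0.998
```

Run:
```python
from h import *
delta([.540,-.0177,.31],-2.6)
```

```text
shift [-1.666  0.975 -0.004] turn [-0.002 -0.002  0.005] | pos [0.486  0.0848 0.3098] jaw -2.57 tilt 0.02 t 1.35 q7 -0.22 F [ 0.8  0.8 -0.9] M [ 0.02 -0.01 -0.02] op 87.9
```

Emit:
servo_tool(deltas=[{"dx":-1.66,"dy":0.97,"dz":0,"ax":0,"ay":0,"az":0,"hand":50},{"dx":-1.66,"dy":0.97,"dz":0,"ax":0,"ay":0,"az":0,"hand":50},{"dx":-1.66,"dy":0.97,"dz":0,"ax":0,"ay":0,"az":0,"hand":50},{"dx":-1.66,"dy":0.97,"dz":0,"ax":0,"ay":0,"az":0,"hand":50}])

```text
clock: 1.85
tool_pos: [0.5386, -0.0149, 0.3095]
eef_rot: [0.723, 0.691, -0.0, -0.001]
contact_force: [0.7, 1.1, 0.3]
opening: 0.577
```

Run:
```python
from h import *
delta([.540,-.0177,.240],-2.6)
im,d=snap('scene','s1');crop(im,255,100,400,240,5,'s1c')
```

```text
shift [-0.046  0.028  1.157] turn [-0.014 -0.009  0.004] | pos [ 0.5386 -0.0149  0.3095] jaw -2.58 tilt 0.1 t 1.85 q7 -0.01 F [0.7 1.1 0.3] M [-0.03  0.11 -0.07] op 50.8
```

View pics/s1c.png

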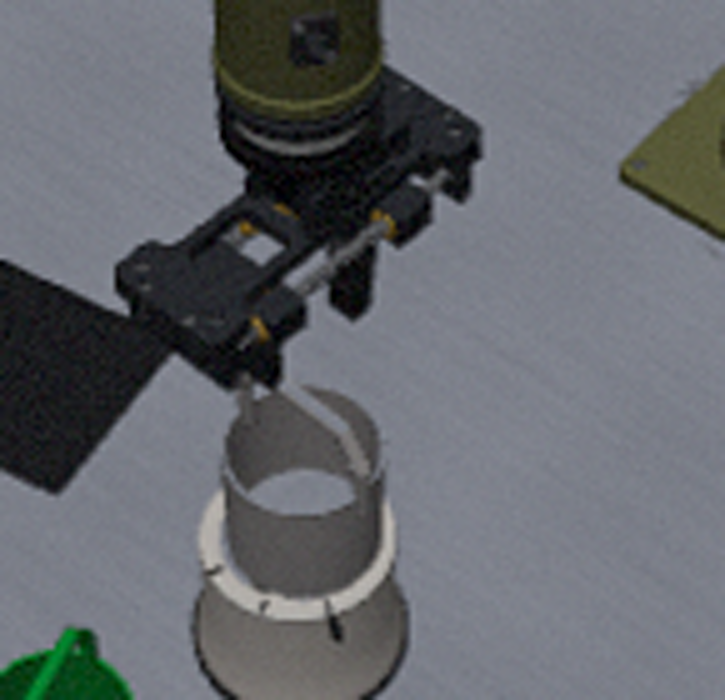

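The jaws straddle the handle bar, front finger at crop (265,370) and rear finger at (355,290). I go down next.

Emit:
servo_tool(deltas=[{"dx":0,"dy":0,"dz":0.4,"ax":0,"ay":0,"az":0,"hand":50},{"dx":0,"dy":0,"dz":0.8,"ax":0,"ay":0,"az":0,"hand":50},{"dx":0,"dy":0,"dz":1.1,"ax":0,"ay":0,"az":0,"hand":50},{"dx":0,"dy":0,"dz":1.16,"ax":0,"ay":0,"az":0,"hand":50},{"dx":0,"dy":0,"dz":1.16,"ax":0,"ay":0,"az":0,"hand":30},{"dx":0,"dy":0,"dz":1.16,"ax":0,"ay":0,"az":0,"hand":20},{"dx":0,"dy":0,"dz":1.16,"ax":0,"ay":0,"az":0,"hand":14},{"dx":0,"dy":0,"dz":1.16,"ax":0,"ay":0,"az":0,"hand":6},{"dx":0,"dy":0,"dz":1.16,"ax":0,"ay":0,"az":0,"hand":0},{"dx":0,"dy":0,"dz":1.16,"ax":0,"ay":0,"az":0,"hand":0}], newtons=40)

```text
clock: 3.15
tool_pos: [0.539, -0.0157, 0.2404]
eef_rot: [0.723, 0.691, -0.0, -0.0]
contact_force: [-0.7, 0.1, 2.0]
opening: 0.09
```

Run:
```python
from h import *
delta([.540,-.0177,.30],-2.6)
im,d=snap('scene','s2');crop(im,255,100,400,240,5,'s2c')
```

```text
shift [-0.032  0.018 -0.993] turn [-0.002 -0.001 -0.001] | pos [ 0.539  -0.0157  0.2404] jaw -2.61 tilt 0.01 t 3.15 q7 0.0 F [-0.7  0.1  2. ] M [-0.08  0.25 -0.07] op 7.9
```

View pics/s2c.png

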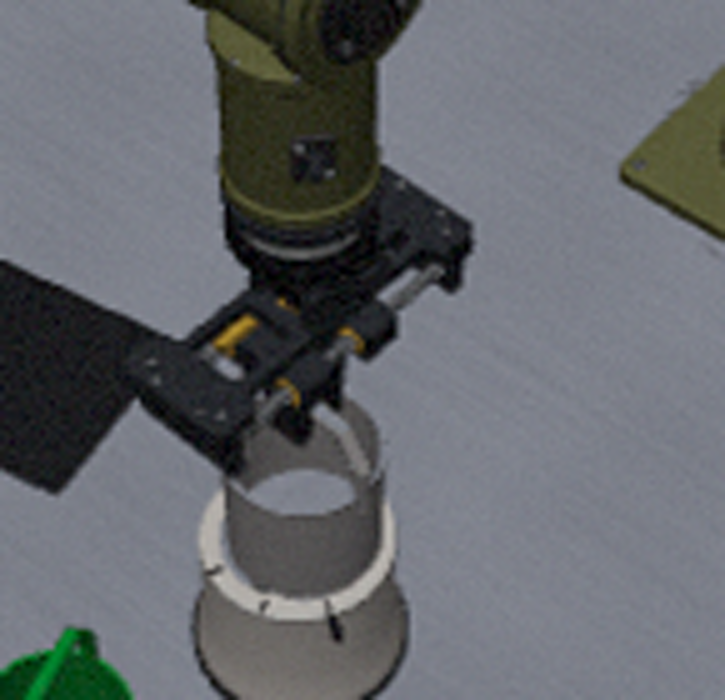

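The fingers are closed on the bar, opening 7.9 mm. I lift next.

Emit:
servo_tool(deltas=[{"dx":0,"dy":0,"dz":-0.2,"ax":0,"ay":0,"az":0,"hand":0},{"dx":0,"dy":0,"dz":-0.45,"ax":0,"ay":0,"az":0,"hand":0},{"dx":0,"dy":0,"dz":-0.7,"ax":0,"ay":0,"az":0,"hand":0},{"dx":0,"dy":0,"dz":-0.95,"ax":0,"ay":0,"az":0,"hand":0},{"dx":0,"dy":0,"dz":-1.1,"ax":0,"ay":0,"az":0,"hand":0},{"dx":0,"dy":0,"dz":-1.1,"ax":0,"ay":0,"az":0,"hand":0},{"dx":0,"dy":0,"dz":-1.1,"ax":0,"ay":0,"az":0,"hand":0}])

```text
clock: 4.08
tool_pos: [0.5386, -0.0157, 0.3058]
eef_rot: [0.723, 0.691, -0.0, -0.0]
contact_force: [0.4, 0.8, -5.2]
opening: 0.09
```

Run:
```python
from h import *
delta([.510,-.2945,.30],-2.6)
im,d=snap('scene','s3');crop(im,255,80,400,240,4,'s3c')
```

```text
shift [-4.664 -0.266  0.096] turn [-0.013  0.     0.001] | pos [ 0.5386 -0.0157  0.3058] jaw -2.59 tilt 0.08 t 4.08 q7 -0.01 F [ 0.4  0.8 -5.2] M [-0.04  0.04 -0.03] op 7.9
```

View pics/s3c.png

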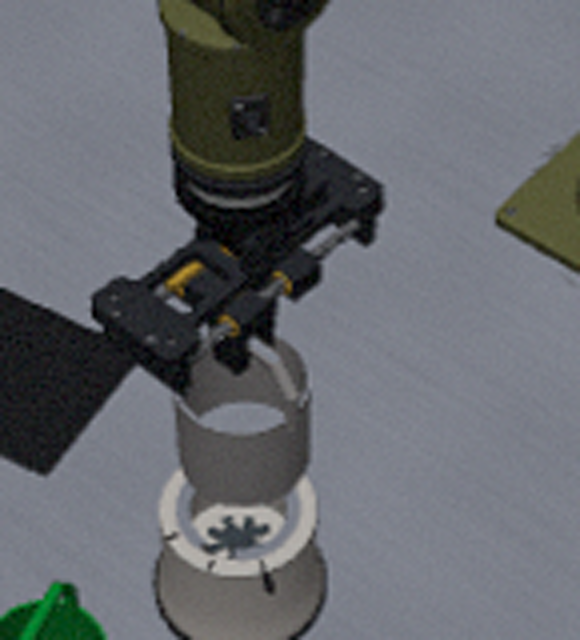

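The can hangs upright, clear of the mouth. I carry it to the pad.

Emit:
servo_tool(deltas=[{"dx":-0.3,"dy":-0.02,"dz":0,"ax":0,"ay":0,"az":0,"hand":0},{"dx":-0.8,"dy":-0.05,"dz":0,"ax":0,"ay":0,"az":0,"hand":0},{"dx":-1.4,"dy":-0.08,"dz":0,"ax":0,"ay":0,"az":0,"hand":0},{"dx":-2.0,"dy":-0.11,"dz":0,"ax":0,"ay":0,"az":0,"hand":0},{"dx":-2.6,"dy":-0.15,"dz":0.2,"ax":0,"ay":0,"az":0,"hand":0},{"dx":-3.2,"dy":-0.18,"dz":0.5,"ax":0,"ay":0,"az":0,"hand":0},{"dx":-3.8,"dy":-0.22,"dz":0.8,"ax":0,"ay":0,"az":0,"hand":0},{"dx":-4.3,"dy":-0.25,"dz":1.2,"ax":0,"ay":0,"az":0,"hand":0},{"dx":-4.6,"dy":-0.27,"dz":1.6,"ax":0,"ay":0,"az":0,"hand":0},{"dx":-4.66,"dy":-0.27,"dz":2.0,"ax":0,"ay":0,"az":0,"hand":0}])

```text
clock: 5.38
tool_pos: [0.5085, -0.2983, 0.1853]
eef_rot: [0.724, 0.689, -0.001, 0.001]
contact_force: [0.1, -1.2, -4.5]
opening: 0.088
```

Emit:
servo_tool(deltas=[{"dx":0,"dy":0,"dz":0.2,"ax":0,"ay":0,"az":0,"hand":0},{"dx":0,"dy":0,"dz":0.3,"ax":0,"ay":0,"az":0,"hand":0},{"dx":0,"dy":0,"dz":0.3,"ax":0,"ay":0,"az":0,"hand":0}])

```text
clock: 5.75
tool_pos: [0.5104, -0.2941, 0.1685]
eef_rot: [0.723, 0.691, 0.0, 0.0]
contact_force: [-0.2, -0.1, -5.0]
opening: 0.088
```

Run:
```python
from h import *
delta([.510,-.2945,.1404],-2.6)
im,d=snap('scene','s4');crop(im,180,50,340,230,3,'s4c')
im,d=snap('top','t4');crop(im,340,160,500,290,4,'t4c')
```

```text
shift [-0.006 -0.007  0.468] turn [ 0.002 -0.001  0.006] | pos [ 0.5104 -0.2941  0.1685] jaw -2.56 tilt 0.01 t 5.75 q7 0.49 F [-0.2 -0.1 -5. ] M [-0.07  0.05 -0.04] op 7.8
```

View pics/s4c.png

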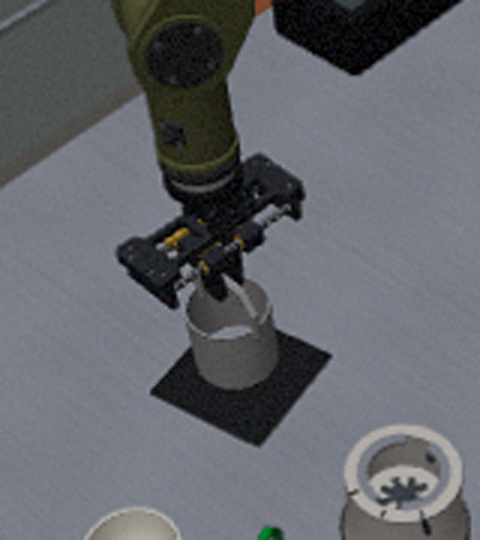

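View pics/t4c.png

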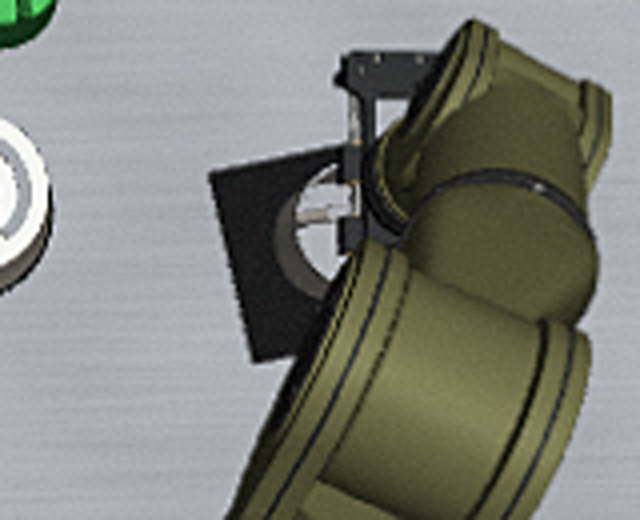

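The can hangs upright over the middle of the pad (scene crop ~(235,385) on a pad centred at ~(240,385)). I lower it gently.

Emit:
servo_tool(deltas=[{"dx":0,"dy":0,"dz":0.12,"ax":0,"ay":0,"az":0,"hand":0},{"dx":0,"dy":0,"dz":0.25,"ax":0,"ay":0,"az":0,"hand":0},{"dx":0,"dy":0,"dz":0.35,"ax":0,"ay":0,"az":0,"hand":0},{"dx":0,"dy":0,"dz":0.41,"ax":0,"ay":0,"az":0,"hand":0},{"dx":0,"dy":0,"dz":0.41,"ax":0,"ay":0,"az":0,"hand":0},{"dx":0,"dy":0,"dz":0.44,"ax":0,"ay":0,"az":0,"hand":0},{"dx":0,"dy":0,"dz":0.46,"ax":0,"ay":0,"az":0,"hand":0},{"dx":0,"dy":0,"dz":0.46,"ax":0,"ay":0,"az":0,"hand":0}])

```text
clock: 6.85
tool_pos: [0.5103, -0.2942, 0.1407]
eef_rot: [0.723, 0.691, 0.0, 0.0]
contact_force: [-0.7, -0.5, -5.0]
opening: 0.089
```

Not yet touching, as the force still shows the full weight. I go down a little further.

Emit:
servo_tool(deltas=[{"dx":0,"dy":0,"dz":0.02,"ax":0,"ay":0,"az":0,"hand":0},{"dx":0,"dy":0,"dz":0.035,"ax":0,"ay":0,"az":0,"hand":0},{"dx":0,"dy":0,"dz":0.035,"ax":0,"ay":0,"az":0,"hand":0}])

```text
clock: 7.22
tool_pos: [0.5105, -0.2938, 0.1404]
eef_rot: [0.723, 0.691, 0.001, 0.0]
contact_force: [-2.6, 3.7, 9.4]
opening: 0.087
```

The pad carries the can (force went from -5 to +9 N). I let go and go up.

Emit:
servo_tool(deltas=[{"dx":0,"dy":0,"dz":-0.015,"ax":0,"ay":0,"az":0,"hand":0},{"dx":0,"dy":0,"dz":-0.015,"ax":0,"ay":0,"az":0,"hand":14},{"dx":0,"dy":0,"dz":-0.015,"ax":0,"ay":0,"az":0,"hand":30},{"dx":0,"dy":0,"dz":-0.015,"ax":0,"ay":0,"az":0,"hand":50},{"dx":0,"dy":0,"dz":-0.015,"ax":0,"ay":0,"az":0,"hand":50},{"dx":0,"dy":0,"dz":-0.015,"ax":0,"ay":0,"az":0,"hand":50},{"dx":0,"dy":0,"dz":-0.5,"ax":0,"ay":0,"az":0,"hand":50},{"dx":0,"dy":0,"dz":-1.2,"ax":0,"ay":0,"az":0,"hand":50},{"dx":0,"dy":0,"dz":-2.2,"ax":0,"ay":0,"az":0,"hand":50},{"dx":0,"dy":0,"dz":-2.2,"ax":0,"ay":0,"az":0,"hand":50}])

```text
clock: 8.48
tool_pos: [0.5126, -0.2959, 0.2752]
eef_rot: [0.723, 0.691, 0.002, 0.005]
contact_force: [0.3, 0.1, -0.7]
opening: 0.568
```

Run:
```python
from h import *
delta([.52,.10,.27],50)
im,d=snap('scene','s5');crop(im,180,90,360,270,4,'s5c')
```

```text
shift [ 6.598 -0.18   0.057] turn [ 0.063  0.079 -8.77 ] | pos [ 0.5126 -0.2959  0.2752] jaw -2.62 tilt 0.58 t 8.47 q7 0.48 F [ 0.3  0.1 -0.7] M [-0.07  0.04 -0.06] op 50.1
```

View pics/s5c.png

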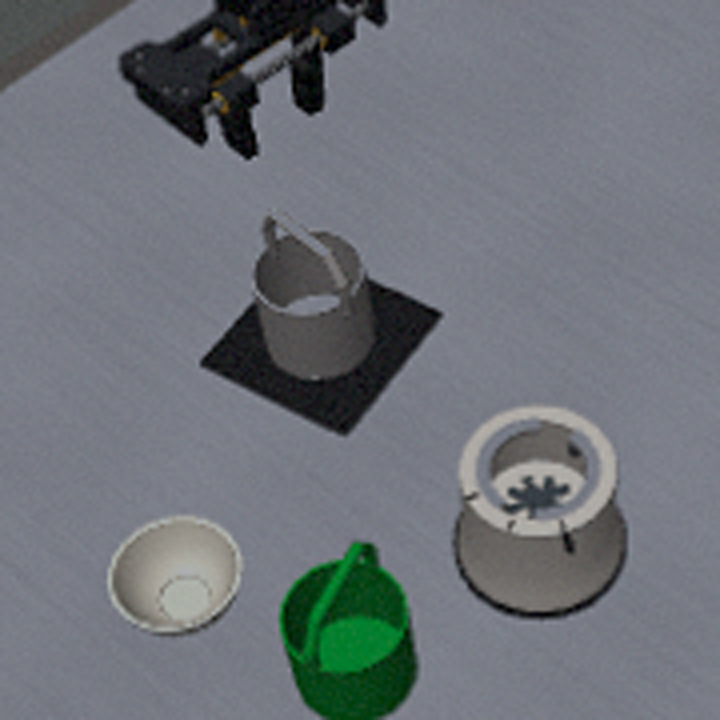

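The can stands upright at the pad's middle (crop ~(318,345)). The mouth is open, so I measure it in both cameras now.

Run:
```python
from h import *
im,d=snap('top','t5');crop(im,295,175,367,247,8,'t5c')
im,d=load('s5');crop(im,288,185,343,248,9,'s5d')
```

```text
(no output)
```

View pics/t5c.png

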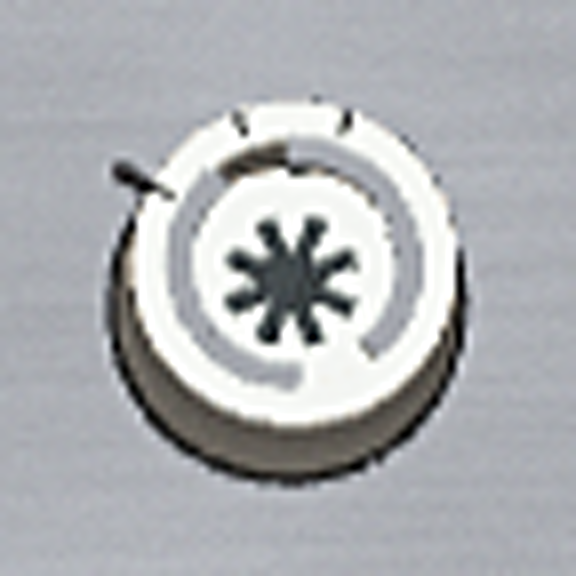

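View pics/s5d.png

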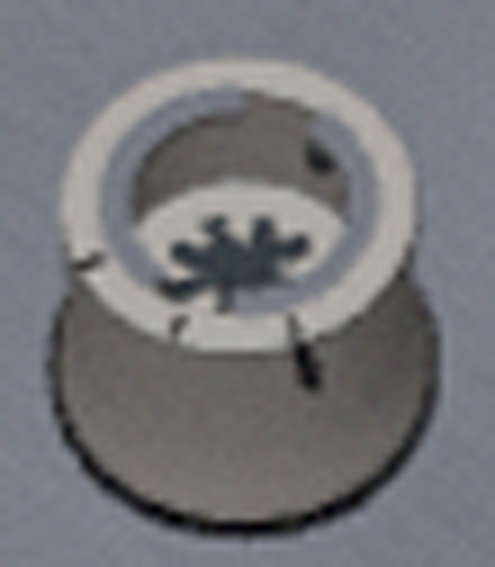

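```bash
cat > rim.py <<'E'
from h import *
import sys
tt,ss=sys.argv[1:3]
for t,n,box,thr in((tt,'top',(295,175,367,247),195),(ss,'scene',(288,185,343,248),150)):
    im,d=load(t);cm=eyes.camera_model(n);u0,v0,u1,v1=box
    S=8;g=cv2.resize(im.min(-1)[v0:v1,u0:u1],None,fx=S,fy=S,interpolation=cv2.INTER_CUBIC)
    m=(g>thr).astype(np.uint8)
    m=cv2.morphologyEx(m,cv2.MORPH_OPEN,np.ones((7,7)));m=cv2.morphologyEx(m,cv2.MORPH_CLOSE,np.ones((25,25)))
    cs=cv2.findContours(m,cv2.RETR_EXTERNAL,cv2.CHAIN_APPROX_NONE)[0];c=max(cs,key=cv2.contourArea)[:,0]
    P=np.array([atz(cm,(a+.5)/S-.5+u0,(b+.5)/S-.5+v0,.105)[:2] for a,b in c])
    q=circ(P);q2=circ(P,.058);print(n,'free',q,'R58',q2[:2],'resid',np.std(np.hypot(*(P-q[:2]).T)-q[2]))
    vis=cv2.cvtColor(g,cv2.COLOR_GRAY2BGR);cv2.drawContours(vis,[c[:,None]],-1,(0,0,255),1);cv2.imwrite(f'pics/rim_{t}.png',vis)
E
python3 rim.py t5 s5
python3 - <<'E'
from h import *
c=np.array([0,0])
def w(n,pts,u0,v0,S,z=.105):
    cm=eyes.camera_model(n);return [atz(cm,(a+.5)/S-.5+u0,(b+.5)/S-.5+v0,z)[:2] for a,b in pts]
print(w('top',[(165,190),(240,122),(347,122),(253,158),(338,370)],295,175,8))
print(w('scene',[(293,325),(178,326),(92,261),],288,185,9))
E
```

```text
top free [ 0.54215762 -0.02034671  0.05722782] R58 [ 0.54219794 -0.02035275] resid 0.0006081974813368604
scene free [ 0.54369281 -0.02140387  0.05637071] R58 [ 0.54345511 -0.02150024] resid 0.0008368547002811122
[array([0.56844387, 0.02469489]), array([ 0.59242623, -0.0024956 ]), array([ 0.59157744, -0.04053842]), array([ 0.5792938, -0.0067837]), array([ 0.50277811, -0.03473709])]
[array([0.56878246, 0.02363799]), array([ 0.59276947, -0.00396327]), array([ 0.5922067 , -0.04144908])]
```

```bash
cat > lid.py <<'E'
from h import *
for t,n,box in(('t5','top',(200,195,275,265)),('s5','scene',(370,235,430,290))):
    im,d=load(t);cm=eyes.camera_model(n);u0,v0,u1,v1=box
    S=8;g=cv2.resize(im.max(-1)[v0:v1,u0:u1],None,fx=S,fy=S,interpolation=cv2.INTER_CUBIC)
    m=(g<85).astype(np.uint8)
    m=cv2.morphologyEx(m,cv2.MORPH_OPEN,np.ones((9,9)));
    cs=cv2.findContours(m,cv2.RETR_EXTERNAL,cv2.CHAIN_APPROX_NONE)[0];c=max(cs,key=cv2.contourArea)[:,0]
    P=np.array([atz(cm,(a+.5)/S-.5+u0,(b+.5)/S-.5+v0,.030)[:2] for a,b in c])
    q=circ(P);q2=circ(P,.047);print(n,'free',q,'R47',q2[:2],'resid',np.std(np.hypot(*(P-q[:2]).T)-q[2]))
    c0=q[:2]
    _,p=cloud(t,n);k=(np.hypot(p[...,0]-c0[0],p[...,1]-c0[1])<.06)&(p[...,2]>.058)&(p[...,2]<.075)
    r_=cv2.minAreaRect((p[k][:,:2]*1000).astype(np.float32));print('bar',r_)
E
python3 lid.py
```

```text
top free [0.49090199 0.25953163 0.04602195] R47 [0.49087794 0.2595027 ] resid 0.00035351912247349733
bar ((491.3261413574219, 261.1628112792969), (67.3480224609375, 18.192705154418945), 15.925851821899414)
scene free [0.49513216 0.25967219 0.04708056] R47 [0.49513176 0.25967445] resid 0.0019106324298227351
bar ((494.5028381347656, 261.077880859375), (66.24644470214844, 17.91059112548828), 16.768613815307617)
```

Run:
```python
from h import *
delta([.4925,.2605,.275],106.4)
```

```text
shift [ 9.222 -0.713 -0.071] turn [ 3.0000e-03  7.0000e-03 -1.8165e+01] | pos [ 0.5102 -0.2942  0.2708] jaw -2.59 tilt 0.04 t 8.57 q7 0.48 F [ 0.  -0.1 -0.2] M [-0.02  0.09 -0.03] op 50.0
```

Emit:
servo_tool(deltas=[{"dx":9.22,"dy":-0.71,"dz":0,"ax":0,"ay":0,"az":-18.16,"hand":50},{"dx":9.22,"dy":-0.71,"dz":0,"ax":0,"ay":0,"az":-18.16,"hand":50},{"dx":9.22,"dy":-0.71,"dz":0,"ax":0,"ay":0,"az":-18.16,"hand":50},{"dx":9.22,"dy":-0.71,"dz":0,"ax":0,"ay":0,"az":-18.16,"hand":50},{"dx":9.22,"dy":-0.71,"dz":0,"ax":0,"ay":0,"az":-18.16,"hand":50},{"dx":9.22,"dy":-0.71,"dz":0,"ax":0,"ay":0,"az":-18.16,"hand":50},{"dx":9.22,"dy":-0.71,"dz":0,"ax":0,"ay":0,"az":-18.16,"hand":50},{"dx":9.22,"dy":-0.71,"dz":0,"ax":0,"ay":0,"az":-18.16,"hand":50},{"dx":9.22,"dy":-0.71,"dz":0,"ax":0,"ay":0,"az":-18.16,"hand":50},{"dx":9.22,"dy":-0.71,"dz":0,"ax":0,"ay":0,"az":-18.16,"hand":50}])

```text
clock: 9.82
tool_pos: [0.4902, 0.2663, 0.269]
eef_rot: [-0.137, 0.991, 0.002, -0.002]
contact_force: [1.6, -0.7, 0.3]
opening: 0.568
```

Run:
```python
from h import *
delta([.4925,.2605,.15],106.4)
```

```text
shift [-0.016 -0.111  1.982] turn [ 0.041 -0.024 -0.116] | pos [0.4902 0.2663 0.269 ] jaw 105.7 tilt 0.28 t 9.82 q7 0.97 F [ 1.6 -0.7  0.3] M [-0.02 -0.05 -0.  ] op 50.1
```

Emit:
servo_tool(deltas=[{"dx":0,"dy":0,"dz":0.8,"ax":0,"ay":0,"az":0,"hand":50},{"dx":0,"dy":0,"dz":1.6,"ax":0,"ay":0,"az":0,"hand":50},{"dx":0,"dy":0,"dz":2.0,"ax":0,"ay":0,"az":0,"hand":50},{"dx":0,"dy":0,"dz":2.0,"ax":0,"ay":0,"az":0,"hand":50},{"dx":0,"dy":0,"dz":2.0,"ax":0,"ay":0,"az":0,"hand":50}])

```text
clock: 10.45
tool_pos: [0.4927, 0.2605, 0.1507]
eef_rot: [-0.129, 0.992, 0.0, -0.0]
contact_force: [0.1, 0.0, 0.6]
opening: 0.571
```

Run:
```python
from h import *
delta([.4925,.2605,.0595],106.4)
im,d=snap('scene','s6');crop(im,340,130,500,310,4,'s6c')
```

```text
shift [3.00e-03 1.00e-03 1.52e+00] turn [ 0.004 -0.003 -0.261] | pos [0.4927 0.2605 0.1507] jaw 104.84 tilt 0.03 t 10.45 q7 0.87 F [0.1 0.  0.6] M [ 0.03  0.05 -0.02] op 50.3
```

View pics/s6c.png

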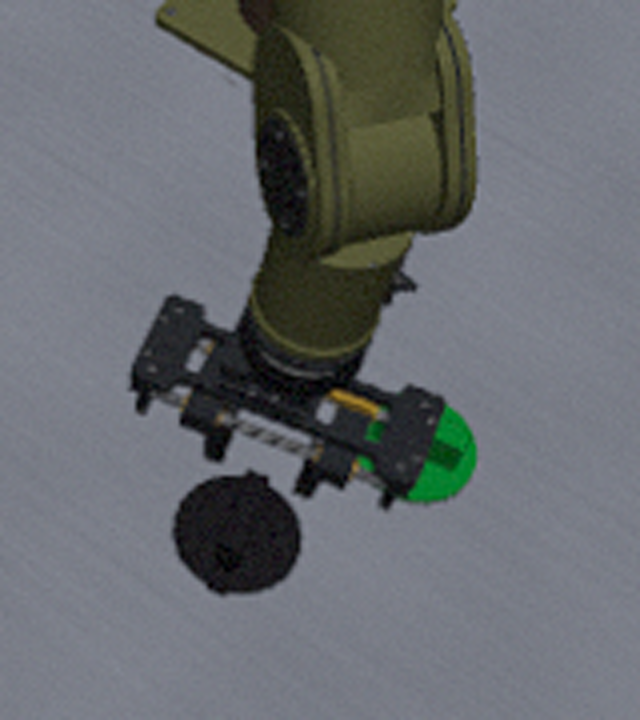

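Emit:
servo_tool(deltas=[{"dx":0,"dy":0,"dz":0.5,"ax":0,"ay":0,"az":-0.26,"hand":50},{"dx":0,"dy":0,"dz":1.0,"ax":0,"ay":0,"az":-0.26,"hand":50},{"dx":0,"dy":0,"dz":1.35,"ax":0,"ay":0,"az":-0.26,"hand":50},{"dx":0,"dy":0,"dz":1.5,"ax":0,"ay":0,"az":-0.26,"hand":50},{"dx":0,"dy":0,"dz":1.51,"ax":0,"ay":0,"az":-0.26,"hand":50},{"dx":0,"dy":0,"dz":1.51,"ax":0,"ay":0,"az":-0.26,"hand":50}])

```text
clock: 11.25
tool_pos: [0.4934, 0.2607, 0.061]
eef_rot: [-0.142, 0.99, 0.0, 0.001]
contact_force: [-0.8, 0.7, 0.4]
opening: 0.569
```

Run:
```python
from h import *
delta([.4925,.2605,.0595],106.4)
im,d=snap('scene','s7');crop(im,340,180,480,310,5,'s7c')
im,d=snap('top','t7');crop(im,180,180,300,300,5,'t7c')
```

```text
shift [0.016 0.001 0.025] turn [ 0.006  0.017 -0.003] | pos [0.4934 0.2607 0.061 ] jaw 106.38 tilt 0.11 t 11.25 q7 0.82 F [-0.8  0.7  0.4] M [0.02 0.03 0.04] op 50.1
```

View pics/s7c.png

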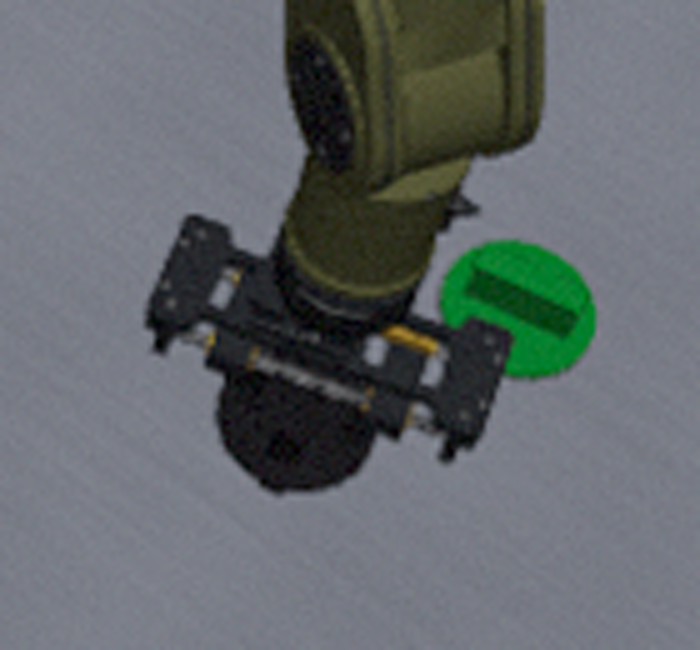

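View pics/t7c.png

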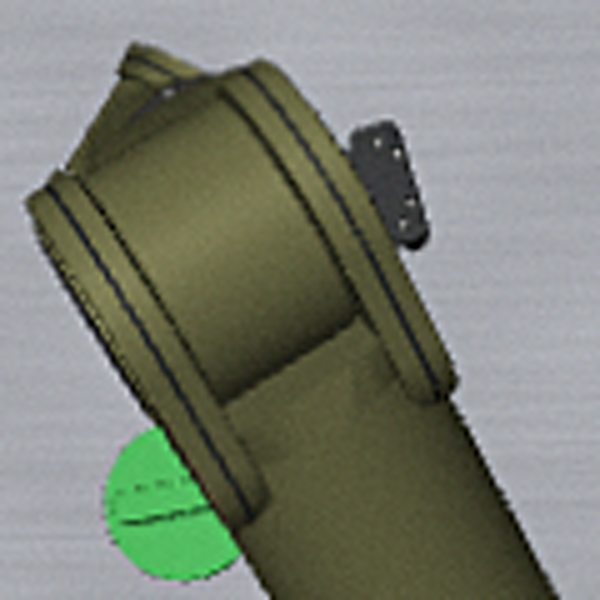

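The jaws straddle the black lid's bar (scene crop ~(300,395)), clear of the green lid at (520,310). I grip.

Emit:
servo_tool(deltas=[{"dx":0,"dy":0,"dz":0,"ax":0,"ay":0,"az":0,"hand":35},{"dx":0,"dy":0,"dz":0,"ax":0,"ay":0,"az":0,"hand":24},{"dx":0,"dy":0,"dz":0,"ax":0,"ay":0,"az":0,"hand":18},{"dx":0,"dy":0,"dz":0,"ax":0,"ay":0,"az":0,"hand":8},{"dx":0,"dy":0,"dz":0,"ax":0,"ay":0,"az":0,"hand":8},{"dx":0,"dy":0,"dz":0,"ax":0,"ay":0,"az":0,"hand":8}], newtons=50)

```text
clock: 12.1
tool_pos: [0.4928, 0.2602, 0.06]
eef_rot: [-0.142, 0.99, -0.0, 0.0]
contact_force: [-0.8, -1.4, 1.3]
opening: 0.198
```

Run:
```python
from h import *
delta([.5429,-.0209,.24],110.2)
```

```text
shift [ 0.521 -4.731 -2.999] turn [-0.001  0.    -0.636] | pos [0.4928 0.2602 0.06  ] jaw 106.39 tilt 0.0 t 12.1 q7 0.82 F [-0.8 -1.4  1.3] M [-0.02  0.02 -0.07] op 17.4
```

Emit:
servo_tool(deltas=[{"dx":0,"dy":0,"dz":-0.3,"ax":0,"ay":0,"az":0,"hand":8},{"dx":0,"dy":0,"dz":-0.8,"ax":0,"ay":0,"az":0,"hand":8},{"dx":0,"dy":0,"dz":-1.4,"ax":0,"ay":0,"az":0,"hand":8},{"dx":0,"dy":0,"dz":-2.0,"ax":0,"ay":0,"az":0,"hand":8},{"dx":0,"dy":0,"dz":-2.4,"ax":0,"ay":0,"az":0,"hand":8},{"dx":0,"dy":0,"dz":-2.4,"ax":0,"ay":0,"az":0,"hand":8},{"dx":0,"dy":0,"dz":-2.4,"ax":0,"ay":0,"az":0,"hand":8}])

```text
clock: 12.98
tool_pos: [0.4923, 0.2598, 0.2036]
eef_rot: [-0.143, 0.99, -0.0, -0.0]
contact_force: [0.2, -0.5, -1.2]
opening: 0.201
```

Run:
```python
from h import *
delta([.5429,-.0209,.2],110.2)
im,d=snap('scene','s8');crop(im,340,120,480,300,4,'s8c')
```

```text
shift [ 0.511 -4.726  0.062] turn [-0.004 -0.01  -0.635] | pos [0.4923 0.2598 0.2036] jaw 106.39 tilt 0.06 t 12.97 q7 0.92 F [ 0.2 -0.5 -1.2] M [ 0.04 -0.01 -0.01] op 17.7
```

View pics/s8c.png

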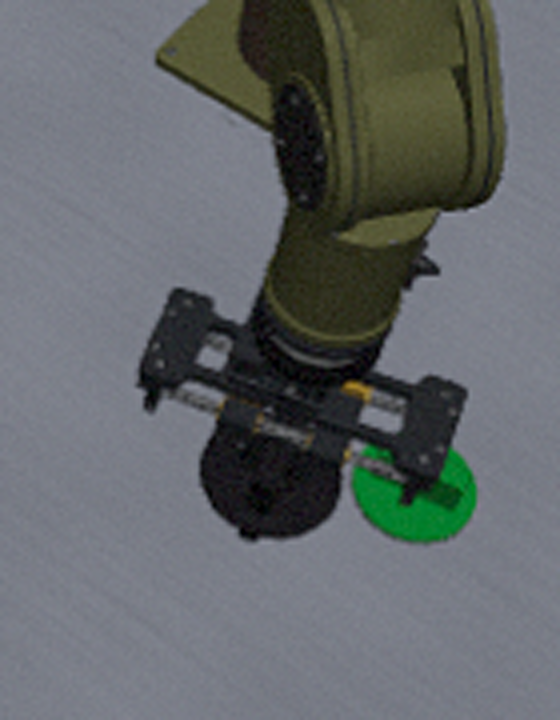

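Emit:
servo_tool(deltas=[{"dx":0.03,"dy":-0.3,"dz":0,"ax":0,"ay":0,"az":-0.1,"hand":8},{"dx":0.1,"dy":-0.9,"dz":0,"ax":0,"ay":0,"az":-0.2,"hand":8},{"dx":0.17,"dy":-1.6,"dz":0,"ax":0,"ay":0,"az":-0.3,"hand":8},{"dx":0.25,"dy":-2.3,"dz":0,"ax":0,"ay":0,"az":-0.4,"hand":8},{"dx":0.33,"dy":-3.0,"dz":0,"ax":0,"ay":0,"az":-0.5,"hand":8},{"dx":0.4,"dy":-3.7,"dz":0,"ax":0,"ay":0,"az":-0.6,"hand":8},{"dx":0.47,"dy":-4.3,"dz":0,"ax":0,"ay":0,"az":-0.635,"hand":8},{"dx":0.51,"dy":-4.73,"dz":0,"ax":0,"ay":0,"az":-0.635,"hand":8},{"dx":0.51,"dy":-4.73,"dz":0,"ax":0,"ay":0,"az":-0.635,"hand":8},{"dx":0.51,"dy":-4.73,"dz":0,"ax":0,"ay":0,"az":-0.635,"hand":8}])

```text
clock: 14.28
tool_pos: [0.5429, -0.0201, 0.2036]
eef_rot: [-0.176, 0.984, 0.001, -0.0]
contact_force: [0.1, 0.8, -0.0]
opening: 0.197
```

Emit:
servo_tool(deltas=[{"dx":0,"dy":0,"dz":0,"ax":0,"ay":0,"az":0,"hand":8},{"dx":0,"dy":0,"dz":0,"ax":0,"ay":0,"az":0,"hand":8}])

```text
clock: 14.52
tool_pos: [0.5434, -0.0195, 0.204]
eef_rot: [-0.176, 0.984, 0.0, 0.0]
contact_force: [0.6, -0.2, -0.5]
opening: 0.2
```

Run:
```python
from h import *
delta([.5429,-.0209,.17],110.2)
im,d=snap('scene','s9');crop(im,250,90,380,260,4,'s9c')
im,d=snap('top','t9');crop(im,290,140,390,260,5,'t9c')
```

```text
shift [ 0.016 -0.019  0.567] turn [0.004 0.001 0.019] | pos [ 0.5434 -0.0195  0.204 ] jaw 110.31 tilt 0.03 t 14.53 q7 1.44 F [ 0.6 -0.2 -0.5] M [0.03 0.03 0.04] op 17.7
```

View pics/s9c.png

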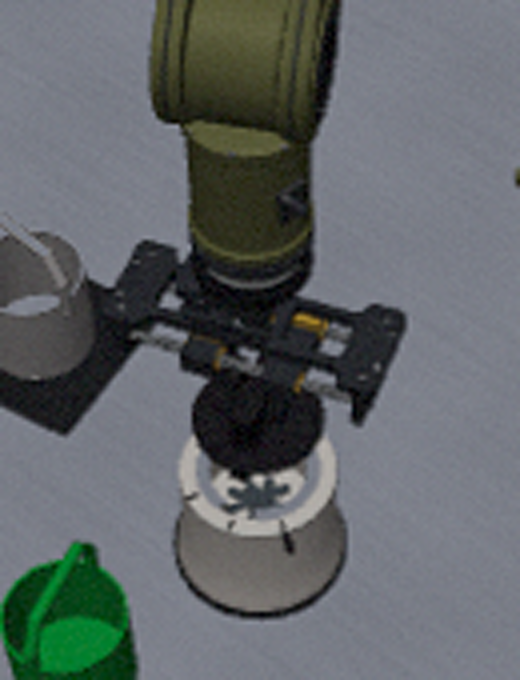

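View pics/t9c.png

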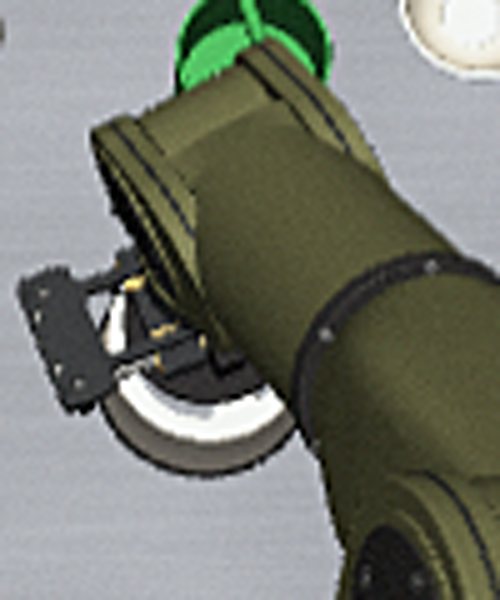

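Run:
```python
from h import *
from scipy.optimize import least_squares
im,d=load('s9');cm=eyes.camera_model('scene')
S=6;u0,v0,u1,v1=290,175,340,220
g=cv2.resize(im[v0:v1,u0:u1],None,fx=S,fy=S,interpolation=cv2.INTER_CUBIC)
z0=.204-.060
def draw(cx,cy,col,z,R,g):
    for a in np.radians(np.arange(0,360,2)):
        u,v=proj(cm,[cx+R*np.cos(a),cy+R*np.sin(a),z]);cv2.circle(g,(int((u-u0+.5)*S),int((v-v0+.5)*S)),0,col,-1)
g=g.copy()
draw(.5442,-.0200,(255,0,0),z0+.022,.047,g)
draw(.5442,-.0200,(255,255,0),z0+.030,.047,g)
draw(.5436,-.0214,(0,255,255),.105,.058,g)
cv2.imwrite('pics/ov9.png',cv2.resize(g,None,fx=2,fy=2)[:,:,::-1])
```

```text
(no output)
```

View pics/ov9.png

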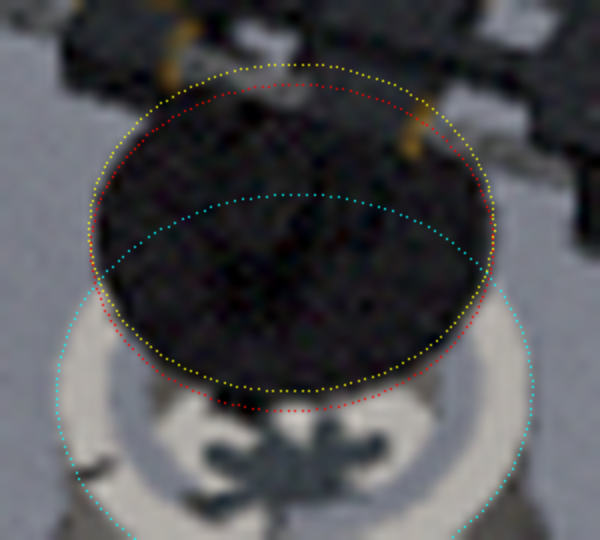

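Run:
```python
from h import *
delta([.5431,-.0209,.168],110.2)
```

```text
shift [ 0.011 -0.013  0.601] turn [0.002 0.    0.011] | pos [ 0.5435 -0.0199  0.2041] jaw 110.27 tilt 0.01 t 14.62 q7 1.44 F [-0.7 -0.1 -1.1] M [ 0.08  0.01 -0.03] op 17.4
```

Emit:
servo_tool(deltas=[{"dx":0.01,"dy":-0.015,"dz":0.2,"ax":0,"ay":0,"az":0,"hand":8},{"dx":0.01,"dy":-0.015,"dz":0.4,"ax":0,"ay":0,"az":0,"hand":8},{"dx":0.01,"dy":-0.015,"dz":0.6,"ax":0,"ay":0,"az":0,"hand":8},{"dx":0.01,"dy":-0.015,"dz":0.6,"ax":0,"ay":0,"az":0,"hand":8},{"dx":0.01,"dy":-0.015,"dz":0.6,"ax":0,"ay":0,"az":0,"hand":8}])

```text
clock: 15.25
tool_pos: [0.5434, -0.0215, 0.168]
eef_rot: [-0.175, 0.984, 0.0, 0.0]
contact_force: [0.8, 0.3, -1.2]
opening: 0.2
```

Run:
```python
from h import *
delta([.5431,-.0209,.143],110.2)
im,d=snap('scene','s10');crop(im,280,160,350,240,8,'s10c')
```

```text
shift [0.001 0.011 0.416] turn [0.002 0.001 0.001] | pos [ 0.5434 -0.0215  0.168 ] jaw 110.21 tilt 0.01 t 15.25 q7 1.4 F [ 0.8  0.3 -1.2] M [ 0.07 -0.01  0.01] op 17.6
```

View pics/s10c.png

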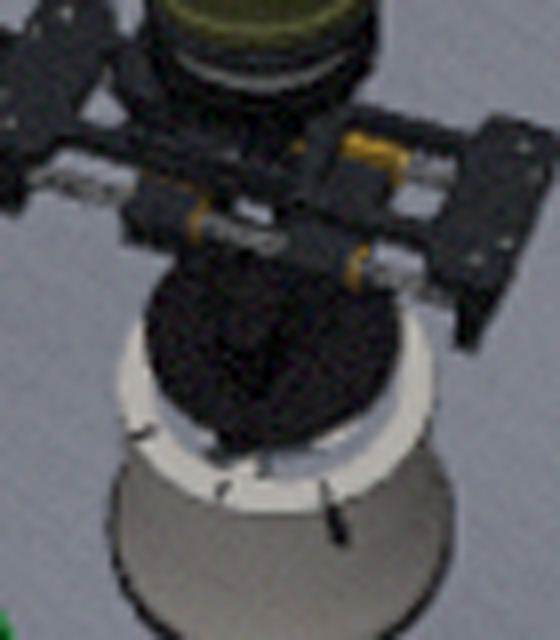

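The lid hangs centred just above the mouth (crop disc ~(275,345), rim ~(275,385)). I lower it in small steps and watch the force.

Emit:
servo_tool(deltas=[{"dx":0,"dy":0,"dz":0.04,"ax":0,"ay":0,"az":0,"hand":8},{"dx":0,"dy":0,"dz":0.08,"ax":0,"ay":0,"az":0,"hand":8},{"dx":0,"dy":0,"dz":0.12,"ax":0,"ay":0,"az":0,"hand":8},{"dx":0,"dy":0,"dz":0.16,"ax":0,"ay":0,"az":0,"hand":8},{"dx":0,"dy":0,"dz":0.16,"ax":0,"ay":0,"az":0,"hand":8}])

```text
clock: 15.92
tool_pos: [0.5431, -0.0217, 0.1582]
eef_rot: [-0.175, 0.984, 0.0, -0.0]
contact_force: [0.1, -0.4, -0.6]
opening: 0.198
```

Run:
```python
from h import *
delta([.5431,-.0209,.143],110.2)
```

```text
shift [-0.004  0.012  0.253] turn [ 0.002 -0.004  0.001] | pos [ 0.5431 -0.0217  0.1582] jaw 110.2 tilt 0.02 t 15.93 q7 1.39 F [ 0.1 -0.4 -0.6] M [ 0.08 -0.01 -0.02] op 17.5
```

Emit:
servo_tool(deltas=[{"dx":0,"dy":0,"dz":0.04,"ax":0,"ay":0,"az":0,"hand":8},{"dx":0,"dy":0,"dz":0.08,"ax":0,"ay":0,"az":0,"hand":8},{"dx":0,"dy":0,"dz":0.12,"ax":0,"ay":0,"az":0,"hand":8},{"dx":0,"dy":0,"dz":0.16,"ax":0,"ay":0,"az":0,"hand":8},{"dx":0,"dy":0,"dz":0.16,"ax":0,"ay":0,"az":0,"hand":8}])

```text
clock: 16.55
tool_pos: [0.5431, -0.0217, 0.1486]
eef_rot: [-0.175, 0.985, 0.0, -0.0]
contact_force: [0.2, -0.4, -1.5]
opening: 0.203
```

Run:
```python
from h import *
delta([.5431,-.0209,.143],110.2)
```

```text
shift [-0.005  0.012  0.093] turn [ 0.002 -0.005  0.   ] | pos [ 0.5431 -0.0217  0.1486] jaw 110.2 tilt 0.03 t 16.55 q7 1.38 F [ 0.2 -0.4 -1.5] M [ 0.04 -0.01  0.04] op 17.9
```

Still no contact, so the lugs are passing through the notches. I seat it.

Emit:
servo_tool(deltas=[{"dx":0,"dy":0,"dz":0.04,"ax":0,"ay":0,"az":0,"hand":8},{"dx":0,"dy":0,"dz":0.07,"ax":0,"ay":0,"az":0,"hand":8},{"dx":0,"dy":0,"dz":0.09,"ax":0,"ay":0,"az":0,"hand":8},{"dx":0,"dy":0,"dz":0.1,"ax":0,"ay":0,"az":0,"hand":8},{"dx":0,"dy":0,"dz":0.1,"ax":0,"ay":0,"az":0,"hand":8}])

```text
clock: 17.18
tool_pos: [0.5432, -0.0216, 0.143]
eef_rot: [-0.175, 0.984, -0.0, 0.0]
contact_force: [-0.6, -1.2, 2.2]
opening: 0.199
```

Run:
```python
from h import *
delta([.5431,-.0209,.143],110.2)
im,d=snap('scene','s11');crop(im,280,160,350,240,8,'s11c')
im,d=snap('top','t11');crop(im,290,170,370,250,7,'t11c')
```

```text
shift [-0.002  0.012  0.001] turn [-0.001  0.001  0.001] | pos [ 0.5432 -0.0216  0.143 ] jaw 110.2 tilt 0.01 t 17.18 q7 1.38 F [-0.6 -1.2  2.2] M [0.03 0.22 0.01] op 17.6
```

View pics/s11c.png

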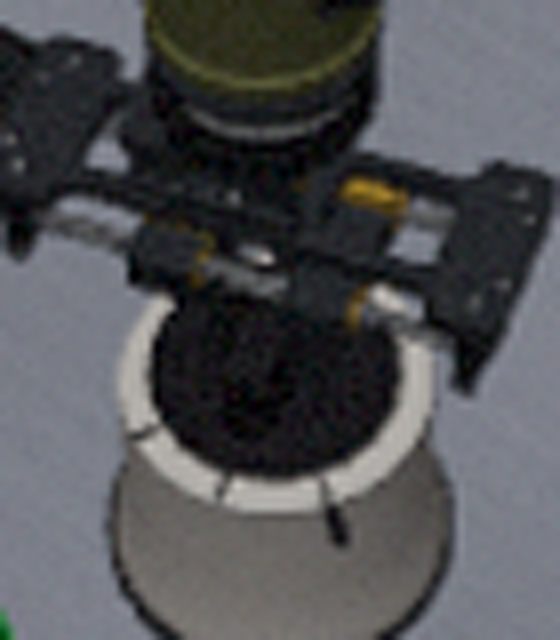

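View pics/t11c.png

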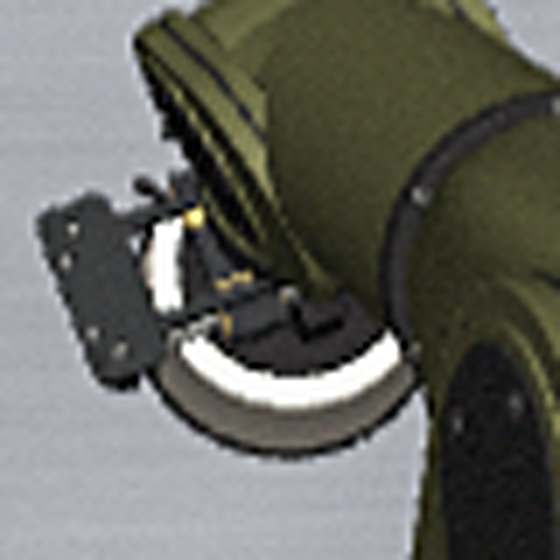

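The lid is seated: contact at exactly the expected height (TCP 0.143), with an even white ring round it. I twist clockwise (+az), first to about half of the turn.

Emit:
servo_tool(deltas=[{"dx":0,"dy":0,"dz":0.01,"ax":0,"ay":0,"az":0,"hand":8},{"dx":0,"dy":0,"dz":0.01,"ax":0,"ay":0,"az":0.5,"hand":8},{"dx":0,"dy":0,"dz":0.01,"ax":0,"ay":0,"az":1.0,"hand":8},{"dx":0,"dy":0,"dz":0.01,"ax":0,"ay":0,"az":1.5,"hand":8},{"dx":0,"dy":0,"dz":0.01,"ax":0,"ay":0,"az":2.0,"hand":8},{"dx":0,"dy":0,"dz":0.01,"ax":0,"ay":0,"az":2.5,"hand":8},{"dx":0,"dy":0,"dz":0.01,"ax":0,"ay":0,"az":3.0,"hand":8},{"dx":0,"dy":0,"dz":0.01,"ax":0,"ay":0,"az":3.5,"hand":8},{"dx":0,"dy":0,"dz":0.01,"ax":0,"ay":0,"az":4.0,"hand":8},{"dx":0,"dy":0,"dz":0.01,"ax":0,"ay":0,"az":4.0,"hand":8}], newtons=55)

```text
clock: 18.52
tool_pos: [0.5441, -0.0215, 0.143]
eef_rot: [0.033, 0.999, -0.0, 0.001]
contact_force: [-0.9, 0.3, 7.3]
opening: 0.197
```

Run:
```python
from h import *
delta([.5431,-.0209,.143],110.2-49.7)
im,d=snap('scene','s12');crop(im,280,160,350,240,8,'s12c')
```

```text
shift [0.018 0.009 0.   ] turn [0.005 0.02  4.286] | pos [ 0.5441 -0.0215  0.143 ] jaw 86.21 tilt 0.12 t 18.52 q7 1.09 F [-0.9  0.3  7.3] M [-0.03  0.19  0.12] op 17.4
```

View pics/s12c.png

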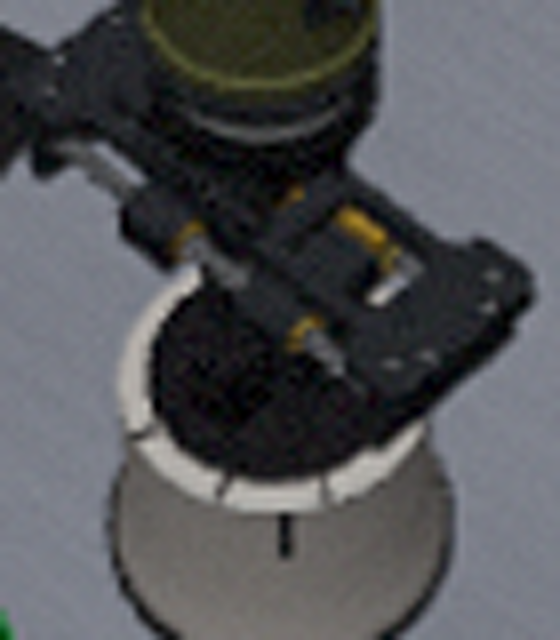

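The ring follows: the pointer is at crop (285,535), between the start mark (325,490) and the middle mark (225,485). I go on to half-way.

Emit:
servo_tool(deltas=[{"dx":0,"dy":0,"dz":0,"ax":0,"ay":0,"az":0.5,"hand":8},{"dx":0,"dy":0,"dz":0,"ax":0,"ay":0,"az":1.0,"hand":8},{"dx":0,"dy":0,"dz":0,"ax":0,"ay":0,"az":1.5,"hand":8},{"dx":0,"dy":0,"dz":0,"ax":0,"ay":0,"az":2.0,"hand":8},{"dx":0,"dy":0,"dz":0,"ax":0,"ay":0,"az":2.5,"hand":8},{"dx":0,"dy":0,"dz":0,"ax":0,"ay":0,"az":3.0,"hand":8},{"dx":0,"dy":0,"dz":0,"ax":0,"ay":0,"az":3.5,"hand":8},{"dx":0,"dy":0,"dz":0,"ax":0,"ay":0,"az":3.9,"hand":8},{"dx":0,"dy":0,"dz":0,"ax":0,"ay":0,"az":4.1,"hand":8},{"dx":0,"dy":0,"dz":0,"ax":0,"ay":0,"az":4.1,"hand":8}])

```text
clock: 19.82
tool_pos: [0.544, -0.022, 0.143]
eef_rot: [0.245, 0.97, -0.0, 0.001]
contact_force: [0.4, -1.9, 7.4]
opening: 0.198
```

Run:
```python
from h import *
delta([.5431,-.0209,.143],110.2-49.7)
im,d=snap('scene','s13');crop(im,280,160,350,240,8,'s13c')
cm=eyes.camera_model('scene')
```

```text
shift [0.022 0.01  0.   ] turn [0.003 0.02  0.19 ] | pos [ 0.544 -0.022  0.143] jaw 61.64 tilt 0.12 t 19.82 q7 0.81 F [ 0.4 -1.9  7.4] M [-0.21  0.28  0.25] op 17.4
```

View pics/s13c.png

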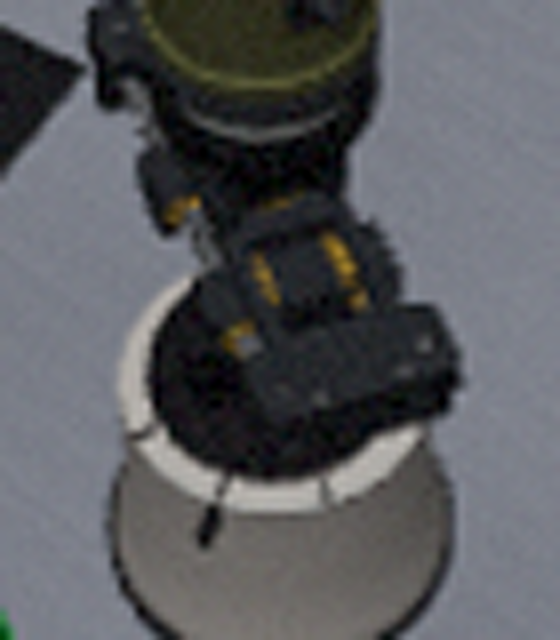

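The pointer sits at the middle mark (tip (207,540), mark (228,480), in line radially). I hold half a second, then check the lid's centring, the can and the steadiness.

Emit:
servo_tool(deltas=[{"dx":0,"dy":0,"dz":0,"ax":0,"ay":0,"az":0,"hand":8},{"dx":0,"dy":0,"dz":0,"ax":0,"ay":0,"az":0,"hand":8},{"dx":0,"dy":0,"dz":0,"ax":0,"ay":0,"az":0,"hand":8},{"dx":0,"dy":0,"dz":0,"ax":0,"ay":0,"az":0,"hand":8}])

```text
clock: 20.38
tool_pos: [0.544, -0.022, 0.143]
eef_rot: [0.245, 0.97, -0.0, 0.001]
contact_force: [-1.0, -1.3, 6.5]
opening: 0.199
```

Run:
```python
from h import *
delta([.5431,-.0209,.143],110.2-49.7)
im,d=snap('scene','s14');cm=eyes.camera_model('scene')
S=10;u0,v0,u1,v1=285,180,345,232
g=cv2.resize(im[v0:v1,u0:u1],None,fx=S,fy=S,interpolation=cv2.INTER_CUBIC).copy()
def draw(c,R,z,col):
    for a in np.radians(np.arange(0,360,2)):
        u,v=proj(cm,[c[0]+R*np.cos(a),c[1]+R*np.sin(a),z]);cv2.circle(g,(int((u-u0+.5)*S),int((v-v0+.5)*S)),1,col,-1)
C=(.5436,-.0214)
draw(C,.058,.105,(0,255,255));draw(C,.047,.105,(255,0,0))
for a in(40,-1,-42):
    t=np.radians(20.2+a)
    for R in np.arange(.05,.075,.0007):
        u,v=proj(cm,[C[0]+R*np.cos(t),C[1]+R*np.sin(t),.105]);cv2.circle(g,(int((u-u0+.5)*S),int((v-v0+.5)*S)),0,(0,255,0),-1)
cv2.imwrite('pics/ov14.png',g[:,:,::-1])
crop(im,180,80,480,380,2,'s14w')
```

```text
shift [0.022 0.009 0.   ] turn [0.004 0.019 0.191] | pos [ 0.544 -0.022  0.143] jaw 61.65 tilt 0.12 t 20.38 q7 0.81 F [-1.  -1.3  6.5] M [-0.27  0.31  0.32] op 17.5
```

View pics/ov14.png

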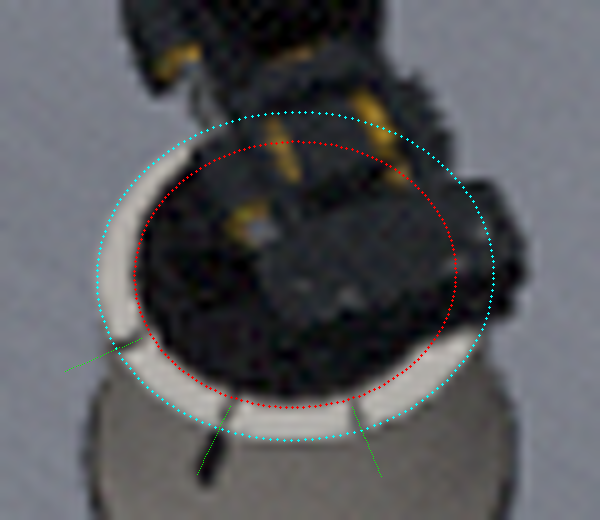

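View pics/s14w.png

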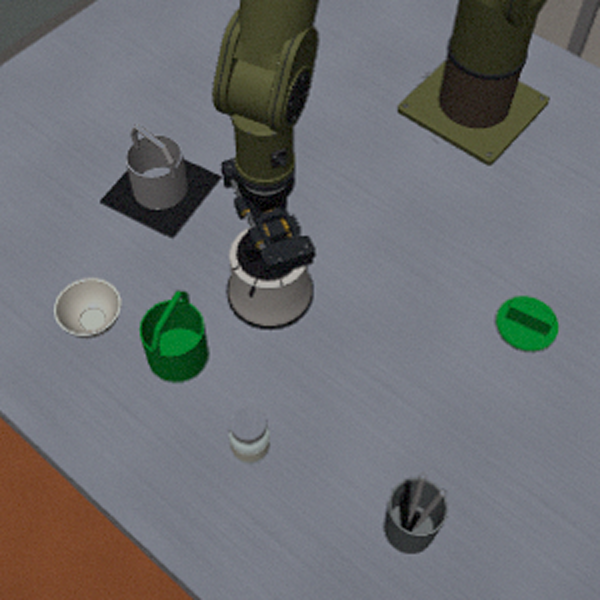

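The lid's disc is concentric with the rim to about 1 mm. The pointer is at the middle mark, the can is upright on the pad, and the bystanders are in place. I hand in.

Run:
```python
from h import *
print(r.finish_job());s=r.get_state();print(s['clock'],s['tool_pos'],s['opening'])
```

```text
the job is handed in; nothing more can be done
None
the job is handed in; nothing more can be done
```

The job is handed in at about 20.4 s of the 66 s allowed; `finish_job` reports no verdict, so success rests on my own last checks.

- **Can:** I lifted it off the grinder by its handle, set it down upright in the middle of the pad, and let go. It was still standing there in the last picture.
- **Lid:** I gripped the black lid by its bar and lowered it into the notches. It touched down at the expected height, and its disc looks centred on the rim to about 1 mm.
- **Twist:** I turned the lid about 49° clockwise. The pointer lies on the middle mark to within 1–2°, which I estimate as 0.68–0.70 rad on the ring, and I never came near the lock click.
- **Holding:** Over a half-second hold, the tool position and opening (17.5 mm) did not change. I am still gripping with a 55 N setting and pressing down with about 7 N.
- **Bystanders:** The jar, bowl, beaker and green look-alikes stood untouched in the last picture.

**Disagreements:** The two cameras differed by 1.3 mm on the mouth centre and by up to about 4 mm on the lid centre before correction, so I used averages. While the lid hung above the mouth, its outline sat 1–2 mm off my prediction. It still went in without resistance. No check failed.

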